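Pack the slanted jar bin

TASK

Pack the two squat, wide-lidded jars that stand on the table to the right of the slanted wooden bin into that bin, next to the slim spice jar already in it, so that all three stand side by side on its sloping floor (leaning a little on its low wall is fine), and let go. They are glass, so set them down and do not drop them, and do not knock over the tin or the pepper mill.

Things in the scene. Friction and masses are not known exactly. Their poses are not given: they have to be found in the camera images.
- bin: open wooden bin, fixed, outside 88 x 208 x 48 mm, walls and floor 6 mm. It leans 26 degrees (0.45 rad) on a low stand: the mouth looks up and to the robot's right, the right-hand long wall is the low side; turned up to 17 degrees from square. Origin: centre of its underside. x runs up the slope (robot's left), y along the row towards the robot, z square out of the mouth.
- bin_floor (a point): centre of the bin's inner floor (76 x 196 mm), axes as bin; inner walls at x = +-38 mm and y = +-98 mm, rims 42 mm above it
- honey_jar: squat glass jar with a wide green screw lid, 62 mm (its x) by 68 mm across, 84 mm tall, lid 63 mm across and 10 mm high, 0.18 to 0.35 kg; stands upright on the table. Origin: centre of its underside, z up its axis. It may go in at any turn about its axis.
- mustard_jar: squat glass jar with a wide red screw lid, 60 mm across, 86 mm tall, lid 56 mm across and 11 mm high, 0.25 to 0.5 kg; stands upright on the table. Origin: centre of its underside, z up its axis. The two jars may stand in either place on the table and go into the bin in either order. Its base edge is rounded: let go on the slope, it may lean over on the low wall.
- spice_jar: slim jar with a green lid, 45 mm across, 106 mm tall, loose, standing in the bin at the end nearest the robot (+y), 2 to 6 mm from the end wall, against the low wall. Origin: centre of its underside, z up its axis. The three jars together leave about 20 mm of the bin's length free.
- bean_tin: bystander: tall printed tin, 75 mm across, 110 mm tall, loose, behind the jars. Origin: centre of its underside.
- pepper_mill: bystander: dark wooden pepper mill, 58 mm across, 170 mm tall, loose, behind the jars. Origin: centre of its underside.

How it is judged:
By the outcome, as a careful person would: the job done as asked, in the order asked, and still so for the second after the job is handed in, with the robot touching nothing.
It also fails if it takes over 66 s, if anything falls off the work surface, if the arm or the gripper's body presses on something with over 40 N, if the wrist force passes 120 N, or if a joint passes its speed limit or range.

ROBOT

A 6-joint arm with a two-finger parallel gripper is mounted at the origin on a cart in front of the work surface, level with it; the furniture and walls round the work are solid. World frame = base frame: x ahead of the robot, y to its left, z up, the work surface at z = 0. Lengths are in m, angles in rad, forces in N, time in s.
With the tool pointing down it reaches from about 0.425 to 0.95 m from the base axis. Payload 3.5 kg.
Tool frame: the origin (TCP) lies at the very end of the fingers, on their centre line; the grasp point (between the pads) lies 19 mm behind it; z points along the fingers, y is the line along which they close (so a half turn about z gives the same grasp; the last joint's range is limited). The gripper opens to 85 mm and grips with 20 to 120 N. Pads are 22 mm wide; open, the fingers measure 114 mm over their backs; the gripper's body (76 mm by 85 mm) begins 54 mm behind the grasp point. The pads swing forward as they close: fully open they stand 13 mm farther back than shut.
Start: joints at [-1.337, 0.286, 1.577, -0, 1.279, -0.15], TCP at [0.253, -0.626, 0.231] pointing down, gripper open.
Joint ranges: [-2.77, 2.77], [-0.9, 2.22], [0.21, 2.48], [-1.53, 4.67], [0.24, 2.81], [-2.84, 2.84]. Speed limits (rad/s): [2.79, 2.79, 3.14, 3.14, 3.14, 3.14].

INTERFACE

Orientations are given as a unit quaternion [x, y, z, w].
In Python, from plant import ctrl, eyes, status, job gives the robot as it stands (ctrl), with the cameras (eyes), the readings (status) and the job (job).
- The arm moves only by the tool inch_along, called after "Call:" as a command line: name --argument value ..., lists and objects as JSON in quotes. Schema: {"type":"object","properties":{"motion":{"type":"array","items":{"type":"number"},"minItems":7,"maxItems":70},"grip_force":{"type":"number"},"only":{"type":"string"},"quiet":{"type":"boolean"},"lines":{"type":"string"}},"required":["motion"],"additionalProperties":false}. motion is one flat list of numbers that holds 1 to 10 rows one after another, with no inner brackets; each row has 7 numbers: dx, dy, dz in fractions of the full range, 1 being 0.75 m, then a rotation vector rx, ry, rz in parts of the range, where 1.0 means 4 rad, then the opening from 0.0 (shut) to 1.0 (fully open); each row is the pose to reach, as a shift and turn from the pose commanded when the call began, along the tool's axes at that moment; what a row does not reach only later rows make up. A row lasts 1/8 s, in which the tool goes at most 0.0625 m and 0.188 rad, less where a joint would pass 70% of its speed; a pose out of reach is approached as far as the arm can. The fingers move at their own pace and stop on an object; grip_force is the grip in N (left out, the last holds). Time passes only in rows, so rows that do not move let the fingers close. The tool returns the time, the measured TCP pose, the force, the opening and the grip force at its end. only (a regular expression) keeps the lines of the reply that match it, lines (a string "A,B") keeps lines A to B, and quiet returns only ok. Input that does not fit is refused with a message, and nothing moves.
- status.get_state(): the state, without advancing time (a new reading comes with each control period).
- eyes.read_camera(name): name is "scene" or "top" or "wrist"; returns a dict with "pixels" (480x640x3 uint8, red, green, blue), "camera_matrix" (3x3 intrinsics, pixels), "dist_coeffs" ([k1, k2, p1, p2, k3] as OpenCV has them; the pictures are not rectified), "xyz" and "orientation" of the camera in the world. Camera axes: x right, y down, z forward; pixel columns grow to the right and rows downward; lengths in m; the calibration is good to about 2 mm. A picture is of the moment at which its call begins. There is no depth.
- job.sign_off(): hands the job in; it is judged then, once.
The state is a dict: "time": time; "qpos": joint angles; "dq": joint speeds; "joint_efforts": joint torques, N m; "eef_pos": TCP position; "tcp_rot": TCP orientation; "contact_force": force on the tool from outside, world axes, zero at the start; "wrist_torque": the same for the moment, N m; "opening": opening from 0.0 (shut) to 1.0 (fully open); "finger_force": force on a finger pad.
Only numpy, scipy, OpenCV 4.12 (cv2) and the standard library are available. Lean on these libraries where they do the work, as an engineer would, in place of code of your own. Each camera call takes 0.05 s, during which the arm holds its last target. There are 200 camera calls.

## Working session

There is one attempt and no reset: what is moved stays moved. The work goes in short steps, Python scripts to look and compute and a tool call to move; the robot and the scene stay as the last step left them, time stands still between calls to the robot, and variables do not carry over. Pictures are saved under pics/ and viewed, at most 13 in all, crops included, and the job is handed in when it is done.

```bash
ls; mkdir -p pics; python3 - <<'E'
from plant import ctrl, eyes, status, job
import cv2,numpy as np
for n in ("scene","top"):
    c=eyes.read_camera(n); cv2.imwrite(f"pics/{n}0.png",c["pixels"][:,:,::-1])
    print(n,np.round(c["camera_matrix"],1).tolist(),c["dist_coeffs"],c["xyz"],c["orientation"])
s=status.get_state();print(s)
E
```

```text
pics
plant.py
scene [[610.7, 0.0, 326.1], [0.0, 610.7, 249.2], [0.0, 0.0, 1.0]] [-0.03264147  0.          0.          0.          0.        ] [0.28511284 0.55597283 0.99833349] [-0.22464731  0.91538127 -0.3260216   0.07294271]
top [[621.9, 0.0, 324.7], [0.0, 621.9, 236.7], [0.0, 0.0, 1.0]] [-0.08713717  0.          0.          0.          0.        ] [ 0.45666915 -0.12916931  1.11819341] [-0.70258222  0.7078687  -0.05427475  0.04852194]
{'time': 0.1, 'qpos': array([-1.33699611e+00,  2.87130537e-01,  1.57803618e+00,  3.41533877e-05,
        1.27862232e+00, -1.49973554e-01]), 'dq': array([-0.00035183, -0.00332502, -0.00214854, -0.00126634, -0.00014718,
       -0.00016926]), 'joint_efforts': array([ 5.83145975e-04, -4.07294369e+01, -2.93697792e+01, -1.55569624e-04,
        3.40345301e-03,  3.36701376e-06]), 'eef_pos': array([ 0.25264611, -0.62528792,  0.23004684]), 'tcp_rot': array([ 9.81646481e-01,  1.90706528e-01, -2.96820532e-05, -1.09790907e-03]), 'contact_force': array([-0.49015963,  0.29523488,  0.23662407]), 'wrist_torque': array([ 0.04509052, -0.01353278,  0.0223065 ]), 'finger_force': 0.0, 'opening': 0.9978002764198377}
```

View pics/scene0.png

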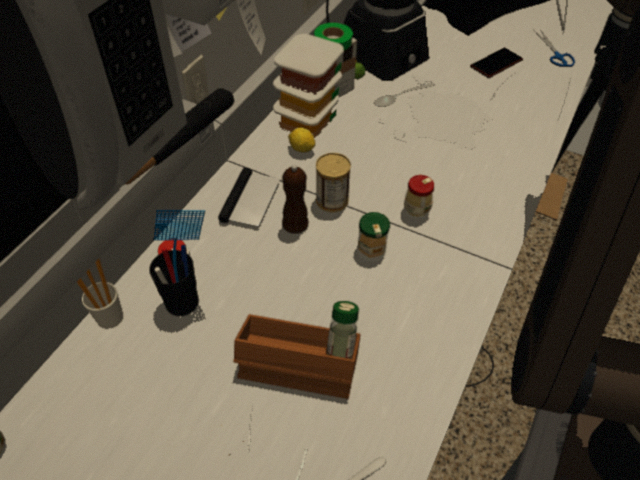

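View pics/top0.png

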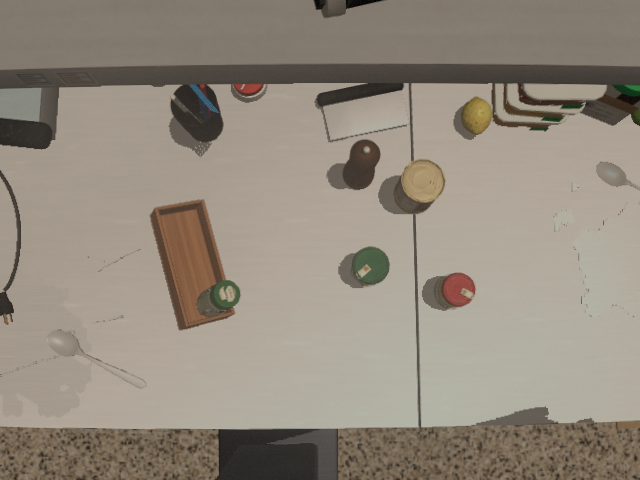

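The scene picture shows the bin at about (297,357), honey jar (373,235), mustard jar (419,195), tin (333,182) and mill (294,200). In the top picture they are the bin (194,264), honey lid (371,265), mustard lid (458,290), tin (422,182), mill (363,155) and spice lid (225,294). I'll enlarge the parts that matter.

```bash
python3 - <<'E'
import cv2,numpy as np
t=cv2.imread("pics/top0.png");s=cv2.imread("pics/scene0.png")
def crop(im,x,y,w,h,k):
    o=cv2.resize(im[y:y+h,x:x+w],None,fx=k,fy=k,interpolation=cv2.INTER_CUBIC)
    o=cv2.convertScaleAbs(o,alpha=1.4,beta=10)
    for i in range(0,w,10): cv2.line(o,(int(i*k),0),(int(i*k),12 if (x+i)%50==0 else 5),(255,0,255),1); 
    for i in range(0,h,10): cv2.line(o,(0,int(i*k)),(12 if (y+i)%50==0 else 5,int(i*k)),(255,0,255),1)
    return o
out=np.zeros((600,800,3),np.uint8)
a=crop(t,145,190,105,145,4);out[:a.shape[0],:a.shape[1]]=a
b=crop(s,230,295,140,105,2.7);out[:b.shape[0],421:421+b.shape[1]]=b
c=crop(t,340,235,145,80,2.6);out[300:300+c.shape[0],421:421+c.shape[1]]=c
cv2.imwrite("pics/crop1.png",out)
E
```

```text
(no output)
```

View pics/crop1.png

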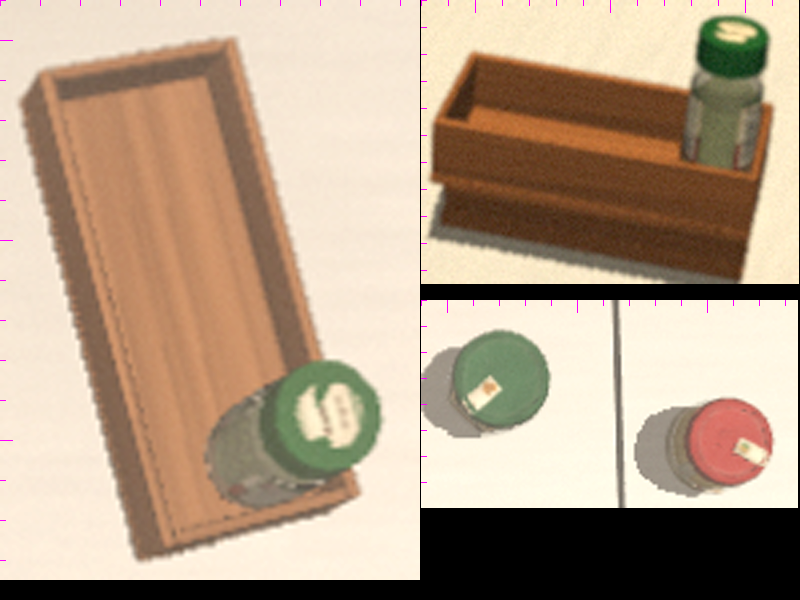

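Rim corners in the top picture: high-far (155.8,208.3), low-far (204,199.8), low-near (234.5,313.3), high-near (186,327). In the scene picture: (235.2,339.8), (249.6,314.6), (360.4,333.9), (354.4,360.9). The lid centres in the top picture are honey (370.8,265.4), mustard (459.2,289.2) and spice (227.3,293.8).

```bash
cat > h.py <<'E'
import numpy as np,cv2
from plant import ctrl, eyes, status, job
from scipy.spatial.transform import Rotation as R
from scipy.optimize import least_squares
CAM={"scene":([[610.7,0,326.1],[0,610.7,249.2],[0,0,1]],[-0.03264147,0,0,0,0],[0.28511284,0.55597283,0.99833349],[-0.22464731,0.91538127,-0.3260216,0.07294271]),
"top":([[621.9,0,324.7],[0,621.9,236.7],[0,0,1]],[-0.08713717,0,0,0,0],[0.45666915,-0.12916931,1.11819341],[-0.70258222,0.7078687,-0.05427475,0.04852194])}
def cam(c): return np.array(c["camera_matrix"]),np.array(c["dist_coeffs"]),np.array(c["xyz"]),np.array(c["orientation"])
def proj(C,P):
    K,d,t,q=[np.array(v,float) for v in C]; Ri=R.from_quat(q).inv()
    return cv2.projectPoints(Ri.apply(np.atleast_2d(P)-t),np.zeros(3),np.zeros(3),K,d)[0][:,0]
def atz(C,uv,z):
    K,d,t,q=[np.array(v,float) for v in C]
    n=cv2.undistortPoints(np.array([[uv]],float),K,d)[0,0]
    r=R.from_quat(q).apply([n[0],n[1],1]); return t+r*(z-t[2])/r[2]
def binR(yaw): return R.from_euler('z',np.pi/2+yaw)*R.from_euler('y',-0.45)
def go(target,Rt):
    "shift and turn in tool axes from the present measured pose"
    s=status.get_state(); R0=R.from_quat(s["tcp_rot"])
    print("d",np.round(R0.inv().apply(np.array(target)-s["eef_pos"]),4),"rot",np.round((R0.inv()*Rt).as_rotvec(),3))
def tool(zdir,ydir):
    z=np.array(zdir)/np.linalg.norm(zdir); y=np.array(ydir)-np.dot(ydir,z)*z; y/=np.linalg.norm(y)
    return R.from_matrix(np.array([np.cross(y,z),y,z]).T)
E
python3 - <<'E'
from h import *
top=[(155.8,208.3),(204,199.8),(234.5,313.3),(186.2,327)]; sc=[(235.2,339.8),(249.6,314.6),(360.4,333.9),(354.4,360.9)]
L=np.array([[.044,-.104,.048],[-.044,-.104,.048],[-.044,.104,.048],[.044,.104,.048]])
f=lambda p:np.r_[(proj(CAM["top"],binR(p[3]).apply(L)+p[:3])-top).ravel(),(proj(CAM["scene"],binR(p[3]).apply(L)+p[:3])-sc).ravel()]
r=least_squares(f,[.4,.1,.03,.2]);print(np.round(r.x,4));print(np.round(r.fun.reshape(-1,2),1))
F=r.x[:3]+binR(r.x[3]).apply([0,0,.006]);print("floor",F)
for n,uv,z in (("honey",(370.8,265.4),.084),("must",(459.2,289.2),.086)):print(n,atz(CAM["top"],uv,z))
print("honey sc",atz(CAM["scene"],(375,222.5),.084),"must",atz(CAM["scene"],(421,185),.086))
g=lambda p:np.r_[proj(CAM["top"],p)[0]-(227.25,293.75),proj(CAM["scene"],p)[0]-(345.6,306.9)]
s=least_squares(g,F+[0,0,.1]);print("spice top in bin",binR(r.x[3]).inv().apply(s.x-F),s.fun)
for n,uv,z in (("tin",(422,182),.11),("mill",(364,153),.17)):print(n,atz(CAM["top"],uv,z))
E
```

```text
[0.5638 0.101  0.0294 0.2807]
[[-0.8 -0.6]
 [ 0.3 -0.6]
 [ 1.3  0.7]
 [ 0.1  0.2]
 [-0.8  0.3]
 [-0.6 -0.6]
 [ 0.7 -0.1]
 [ 0.4  1.2]]
floor [0.56448687 0.09845282 0.03477338]
honey [ 0.55917272 -0.21488638  0.084     ]
must [ 0.51786272 -0.36177671  0.086     ]
honey sc [ 0.55978822 -0.21496773  0.084     ] must [ 0.51700667 -0.35537053  0.086     ]
spice top in bin [-0.01698738  0.07279587  0.1077006 ] [-0.07629386 -0.28005801  0.30271371  0.07213437]
tin [ 0.69539672 -0.30090423  0.11      ]
mill [ 0.72846971 -0.20047248  0.17      ]
```

The fit is consistent: the residuals are about 1 px. The spice jar comes out at x −17, y 73 and height 108 mm in the bin, against an expected −15.5, about 71.5 and 106. Next I'll hover over the mustard jar.

```bash
cat >> h.py <<'E'
F=np.array([.56449,.09845,.03477]); B=binR(.2807); bx=B.apply([1,0,0]); by=B.apply([0,1,0]); bz=B.apply([0,0,1])
RT=tool([0,0,-1],-bx*[1,1,0]); RB=tool(-bz,-bx)
E
python3 -c "
from h import *
go([.518,-.361,.17],RT)"
```

```text
d [ 0.345  -0.1456  0.0605] rot [-0.002 -0.     0.103]
```

Careful with the scale: shifts go in shares of 0.75 m and turns go in shares of 4 rad. That gives: 0.345 m / 0.75 = 0.46, 0.287 m / 0.75 = 0.3827, 0.103 rad / 4 = 0.0258.

Call:
inch_along --motion '[0.0773,-0.032,0,0,0,0.0125,1,0.1533,-0.0653,0,0,0,0.0258,1,0.2293,-0.0973,0,0,0,0.0258,1,0.3067,-0.1293,0,0,0,0.0258,1,0.3827,-0.1613,0.04,0,0,0.0258,1,0.46,-0.1941,0.08,0,0,0.0258,1,0.46,-0.1941,0.08,0,0,0.0258,1,0.46,-0.1941,0.08,0,0,0.0258,1]' --grip_force 40

```text
time: 1.1
eef_pos: [0.5182, -0.361, 0.1705]
tcp_rot: [0.99, 0.141, -0.001, -0.001]
contact_force: [-0.2, 0.0, -0.3]
opening: 0.998
finger_force: 0.0
```

```bash
python3 - <<'E'
from h import *
c=eyes.read_camera("wrist");cv2.imwrite("pics/w1.png",c["pixels"][:,:,::-1])
C=cam(c);print([x.tolist() for x in C])
print("honey",proj(C,[.559,-.215,.084]),"must",proj(C,[.518,-.362,.086]))
go([.518,-.361,.17],RT)
E
```

```text
[[[335.39547115068257, 0.0, 322.9086678613712], [0.0, 335.39547115068257, 231.84735606454538], [0.0, 0.0, 1.0]], [-0.05062221881125538, 0.0, 0.0, 0.0, 0.0], [0.5807198229992592, -0.3421256532158149, 0.31448769518711567], [0.7924801965440164, -0.5957333603644849, -0.07899029164261455, 0.10410300312964413]]
honey [[131.56740347 121.56847757]] must [[325.6442344  237.94497987]]
d [ 0.0004 -0.0012  0.0015] rot [0. 0. 0.]
```

View pics/w1.png

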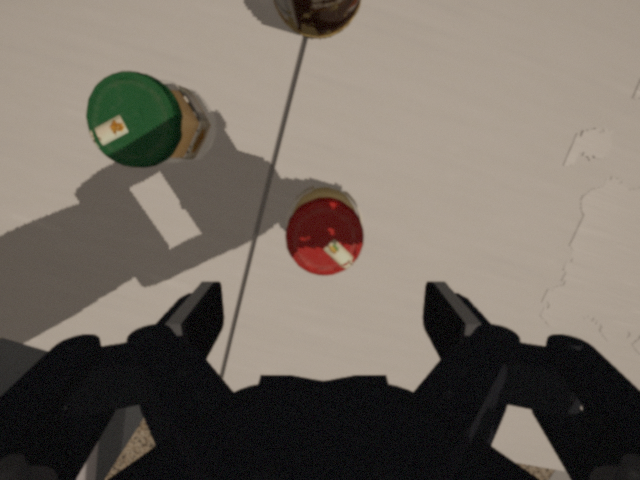

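The wrist picture shows the red lid centred at (325,236), against a prediction of (325.6,238). The green lid is at (134,119), against (132,122), so the positions hold. I'll descend and grip.

Converted, 0.128 m / 0.75 = 0.1707, 0.115 m / 0.75 = 0.1533.

Call:
inch_along --motion '[0,-0.0013,0.0533,0,0,0,1,0,-0.0013,0.1133,0,0,0,1,0,-0.0013,0.1533,0,0,0,1,0,-0.0013,0.1707,0,0,0,1,0,-0.0013,0.1707,0,0,0,1,0,-0.0013,0.1707,0,0,0,0,0,-0.0013,0.1707,0,0,0,0,0,-0.0013,0.1707,0,0,0,0,0,-0.0013,0.1707,0,0,0,0,0,-0.0013,0.1707,0,0,0,0]' --grip_force 40

```text
time: 2.4
eef_pos: [0.5188, -0.3615, 0.0461]
tcp_rot: [0.99, 0.14, 0.001, 0.001]
contact_force: [-1.4, 2.1, 6.0]
opening: 0.658
finger_force: 42.5
```

Call:
inch_along --motion '[0,0,0,0,0,0,0,0,0,0,0,0,0,0]'

```text
time: 2.65
eef_pos: [0.5188, -0.3615, 0.0461]
tcp_rot: [0.99, 0.14, 0.001, 0.001]
contact_force: [-1.5, 0.5, 5.0]
opening: 0.655
finger_force: 42.5
```

Converted, -0.17 m / 0.75 = -0.2267, -0.16 m / 0.75 = -0.2133.

Call:
inch_along --motion '[0,0,0,0,0,0,0,0,0,-0.0267,0,0,0,0,0,0,-0.08,0,0,0,0,0,0,-0.1467,0,0,0,0,0,0,-0.2133,0,0,0,0,0,0,-0.2267,0,0,0,0]' --grip_force 60

```text
time: 3.4
eef_pos: [0.5196, -0.3622, 0.2189]
tcp_rot: [0.99, 0.14, 0.003, 0.004]
contact_force: [0.3, -0.7, -4.3]
opening: 0.649
finger_force: 64.4
```

```bash
python3 - <<'E'
from h import *
c=eyes.read_camera("wrist");cv2.imwrite("pics/w2.png",c["pixels"][:,:,::-1])
for h in (.13,.07,0.0):
  t=F-.007*bx-.064*by+(.047+h)*bz; print(t); go(t,RB)
E
```

```text
[0.6490594  0.03614769 0.19110438]
d [ 0.2352 -0.3462  0.025 ] rot [ 0.456 -0.003  0.001]
[0.64182954 0.06122419 0.13707755]
d [ 0.2351 -0.3726  0.0789] rot [ 0.456 -0.003  0.001]
[0.63339469 0.09048011 0.07404626]
d [ 0.2349 -0.4034  0.1417] rot [ 0.456 -0.003  0.001]
```

View pics/w2.png

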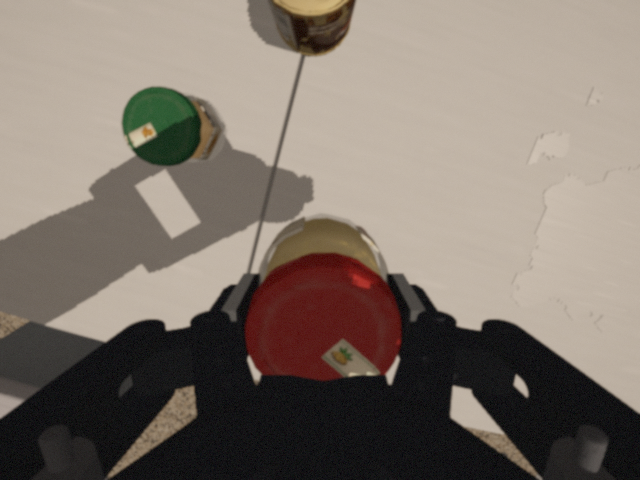

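The jar hangs straight and is held by its lid, with the lid centred at about (323,318). I'll carry it to above the bin's far slot.

Converted, -0.346 m / 0.75 = -0.4613, 0.025 m / 0.75 = 0.0333, 0.456 rad / 4 = 0.114.

Call:
inch_along --motion '[0.0333,-0.048,0,0,0,0,0,0.0733,-0.1067,0,0.0125,0,0,0,0.1133,-0.1653,0,0.03,0,0,0,0.1533,-0.224,0.0067,0.05,0,0,0,0.1933,-0.2827,0.0133,0.07,0,0,0,0.2333,-0.3413,0.02,0.09,-0.0003,0,0,0.2733,-0.4,0.0267,0.105,-0.0005,0,0,0.3,-0.4427,0.032,0.114,-0.0008,0.0003,0,0.3133,-0.4613,0.0333,0.114,-0.0008,0.0003,0,0.3133,-0.4613,0.0333,0.114,-0.0008,0.0003,0]'

```text
time: 4.7
eef_pos: [0.647, 0.0374, 0.1864]
tcp_rot: [0.965, 0.136, -0.035, -0.223]
contact_force: [0.0, 0.1, -3.3]
opening: 0.652
finger_force: 64.4
```

Call:
inch_along --motion '[0,0,0,0,0,0,0,0,0,0,0,0,0,0]'

```text
time: 4.95
eef_pos: [0.6478, 0.0355, 0.1887]
tcp_rot: [0.965, 0.135, -0.033, -0.223]
contact_force: [-0.4, 0.9, -3.3]
opening: 0.653
finger_force: 64.4
```

```bash
python3 - <<'E'
from h import *
for n in("top","wrist"):
  c=eyes.read_camera(n);cv2.imwrite(f"pics/{n}3.png",c["pixels"][:,:,::-1])
for h in (.13,.07,0.0):
  t=F-.007*bx-.064*by+(.047+h)*bz; go(t,RB)
E
```

```text
d [ 0.0013 -0.0011 -0.0021] rot [-0.005  0.002 -0.003]
d [ 0.0014 -0.0008  0.0579] rot [-0.005  0.002 -0.003]
d [ 0.0015 -0.0004  0.1279] rot [-0.005  0.002 -0.003]
```

View pics/wrist3.png

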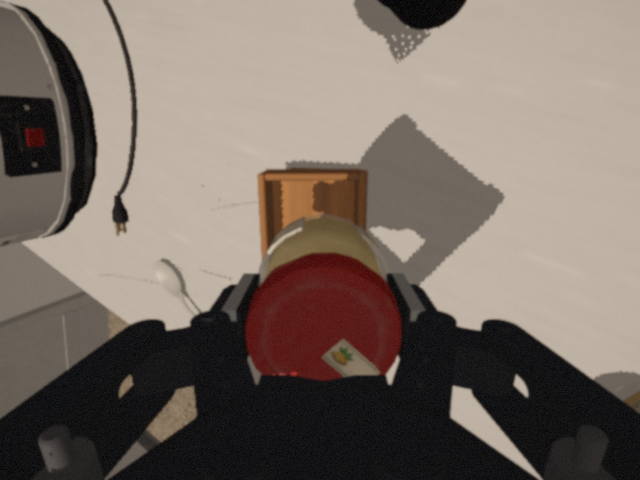

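The bin lies square beneath the jar, with its far rim at about (260–367,172). I'll descend 4 mm up-slope of the target, down to just above the floor.

Converted, 0.12 m / 0.75 = 0.16, -0.004 m / 0.75 = -0.0053, -0.005 rad / 4 = -0.0013.

Call:
inch_along --motion '[0.002,-0.0053,0.04,-0.0013,0.0005,-0.0008,0,0.002,-0.0053,0.08,-0.0013,0.0005,-0.0008,0,0.002,-0.0053,0.1133,-0.0013,0.0005,-0.0008,0,0.002,-0.0053,0.1333,-0.0013,0.0005,-0.0008,0,0.002,-0.0053,0.1467,-0.0013,0.0005,-0.0008,0,0.002,-0.0053,0.1533,-0.0013,0.0005,-0.0008,0,0.002,-0.0053,0.16,-0.0013,0.0005,-0.0008,0,0.002,-0.0053,0.16,-0.0013,0.0005,-0.0008,0]'

```text
time: 6.05
eef_pos: [0.6334, 0.0913, 0.0825]
tcp_rot: [0.965, 0.137, -0.031, -0.221]
contact_force: [0.2, -0.3, -3.2]
opening: 0.653
finger_force: 64.4
```

```bash
python3 - <<'E'
from h import *
go(F-.007*bx-.064*by+.047*bz,RB)
E
```

```text
d [-0.0002  0.0044  0.0072] rot [-0.001  0.001  0.002]
```

Next I'll inch down to contact.

Converted, 0.005 m / 0.75 = 0.0067, 0.003 m / 0.75 = 0.004.

Call:
inch_along --motion '[0,0.004,0.004,0,0,0,0,0,0.004,0.0067,0,0,0,0,0,0.004,0.0067,0,0,0,0]'

```text
time: 6.42
eef_pos: [0.6341, 0.0899, 0.0776]
tcp_rot: [0.965, 0.137, -0.031, -0.221]
contact_force: [-2.3, -4.1, 1.4]
opening: 0.647
finger_force: 65.3
```

Call:
inch_along --motion '[0,0,0.0013,0,0,0,0,0,0,0.0027,0,0,0,0,0,0,0.0027,0,0,0,0]'

```text
time: 6.8
eef_pos: [0.6342, 0.09, 0.0776]
tcp_rot: [0.965, 0.138, -0.031, -0.22]
contact_force: [-4.3, -7.2, 8.4]
opening: 0.649
finger_force: 66.3
```

```bash
python3 - <<'E'
from h import *
s=status.get_state();print(B.inv().apply(s["eef_pos"]-F)*1e3, B.inv().apply(s["contact_force"]))
c=eyes.read_camera("wrist");cv2.imwrite("pics/w4.png",c["pixels"][:,:,::-1])
a=c["pixels"]
C=cam(c)
print(proj(C,F+B.apply([[-.038,-.098,.042],[.038,-.098,.042],[-.038,0,.042],[.038,0,.042],[0,.073,.106]])))
c=eyes.read_camera("scene")["pixels"][270:420,200:400,::-1]
o=np.zeros((480,800,3),np.uint8);o[:300,:400]=cv2.resize(c,None,fx=2,fy=2,interpolation=cv2.INTER_CUBIC);o[:300,400:]=cv2.resize(a[100:400,120:520,::-1],None,fx=1,fy=1)
cv2.imwrite("pics/c4.png",o)
E
```

```text
[ -6.04440032 -64.65384934  50.53278414] [-1.52954473  6.12458082 10.09729056]
[[395.0746346  213.83299202]
 [231.34977185 213.61783084]
 [383.99576035 390.16004103]
 [244.67050184 389.89929636]
 [312.2769945  620.8621314 ]]
```

View pics/c4.png

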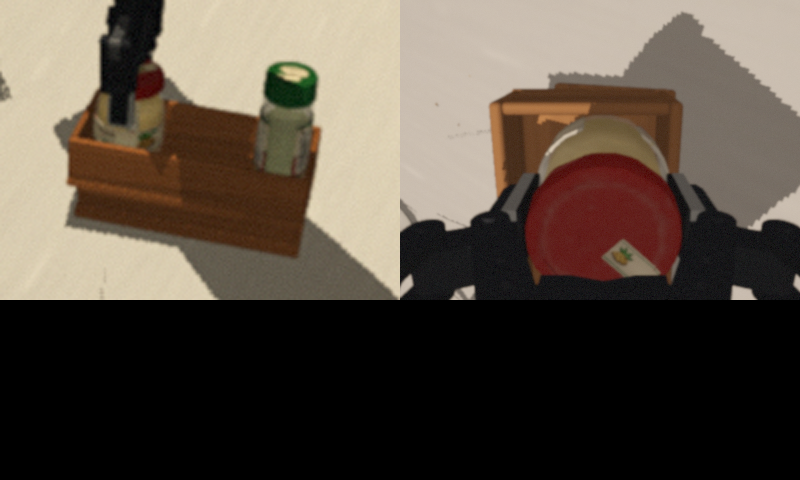

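The jar stands in the far slot between the walls, with its lid at (603,215) in the crop. It's pressing on the floor with about 10 N, and the fingers are clear of the rim. I'll release it gently.

Call:
inch_along --motion '[0,0,0,0,0,0,0.63,0,0,0,0,0,0,0.66,0,0,0,0,0,0,0.68,0,0,0,0,0,0,0.72,0,0,0,0,0,0,0.8,0,0,0,0,0,0,0.95,0,0,0,0,0,0,1,0,0,0,0,0,0,1]' --grip_force 20

```text
time: 7.9
eef_pos: [0.6331, 0.0919, 0.0746]
tcp_rot: [0.965, 0.137, -0.032, -0.221]
contact_force: [-0.0, 0.1, 0.2]
opening: 0.996
finger_force: 0.0
```

Call:
inch_along --motion '[0,0,-0.0133,0,0,0,1,0,0,-0.0533,0,0,0,1,0,0,-0.12,0,0,0,1,0,0,-0.1867,0,0,0,1,0,0,-0.2,0,0,0,1]'

```text
time: 8.52
eef_pos: [0.654, 0.027, 0.2152]
tcp_rot: [0.965, 0.137, -0.027, -0.22]
contact_force: [-0.2, -0.6, 0.9]
opening: 1.0
finger_force: 0.0
```

```bash
python3 - <<'E'
from h import *
c=eyes.read_camera("wrist");a=c["pixels"];cv2.imwrite("pics/w5.png",a[:,:,::-1])
C=cam(c);print(proj(C,F+B.apply([[-.044,-.104,.042],[.044,-.104,.042],[-.038,0,.042],[.038,0,.042],[0,.073,.106],[-.007,-.064,.086]])))
go([.559,-.215,.19],RT)
E
```

```text
[[366.46040348 175.53876484]
 [268.98785811 175.36942554]
 [356.66844247 282.67028032]
 [279.11702743 282.59858858]
 [317.26821339 390.9101611 ]
 [325.89952935 230.40111304]]
d [-0.158   0.1963 -0.0686] rot [-0.447 -0.006  0.001]
```

View pics/w5.png

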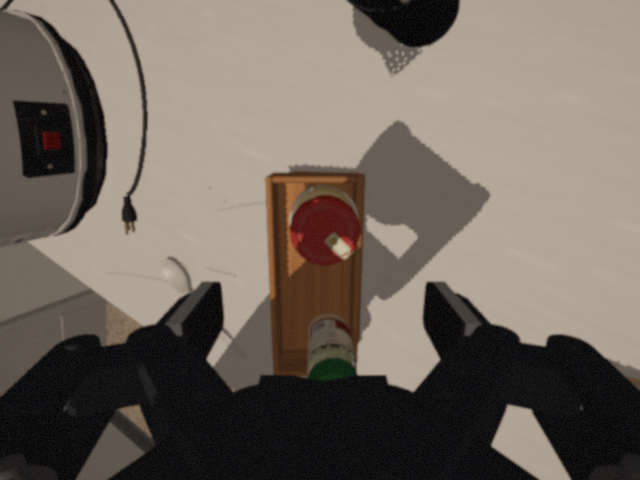

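The mustard jar stands upright in the far slot with its lid at (325,230), where predicted, and the spice jar is in place at (331,350). Next is the honey jar.

Converted, 0.196 m / 0.75 = 0.2613, -0.158 m / 0.75 = -0.2107, -0.447 rad / 4 = -0.1118.

Call:
inch_along --motion '[-0.0333,0.04,-0.016,-0.0125,0,0,1,-0.0733,0.0893,-0.032,-0.035,0,0,1,-0.1133,0.1387,-0.048,-0.0575,0,0,1,-0.1533,0.188,-0.064,-0.08,0,0,1,-0.1933,0.2373,-0.08,-0.1025,-0.0008,0,1,-0.2107,0.2613,-0.0915,-0.1118,-0.0015,0.0003,1,-0.2107,0.2613,-0.0915,-0.1118,-0.0015,0.0003,1,-0.2107,0.2613,-0.0915,-0.1118,-0.0015,0.0003,1]'

```text
time: 9.57
eef_pos: [0.5577, -0.2122, 0.1859]
tcp_rot: [0.99, 0.141, -0.003, -0.002]
contact_force: [0.2, 0.3, -0.2]
opening: 0.995
finger_force: 0.0
```

```bash
python3 - <<'E'
from h import *
c=eyes.read_camera("wrist");a=c["pixels"][:,:,::-1]
C=cam(c);print(proj(C,[[.559,-.215,.084],[.559,-.215,.0]]))
o=np.zeros((600,800,3),np.uint8);o[:,:400]=cv2.resize(a[140:340,260:393],(400,600),interpolation=cv2.INTER_CUBIC)
s=eyes.read_camera("scene")["pixels"][200:265,340:405,::-1];o[:400,400:]=cv2.resize(s,(400,400),interpolation=cv2.INTER_CUBIC)
cv2.imwrite("pics/c6.png",cv2.convertScaleAbs(o,alpha=1.4))
go([.559,-.215,.19],RT)
E
```

```text
[[328.81566817 229.82559944]
 [327.83255978 208.18028094]]
d [ 0.0004  0.003  -0.004 ] rot [-0.005  0.006  0.003]
```

View pics/c6.png

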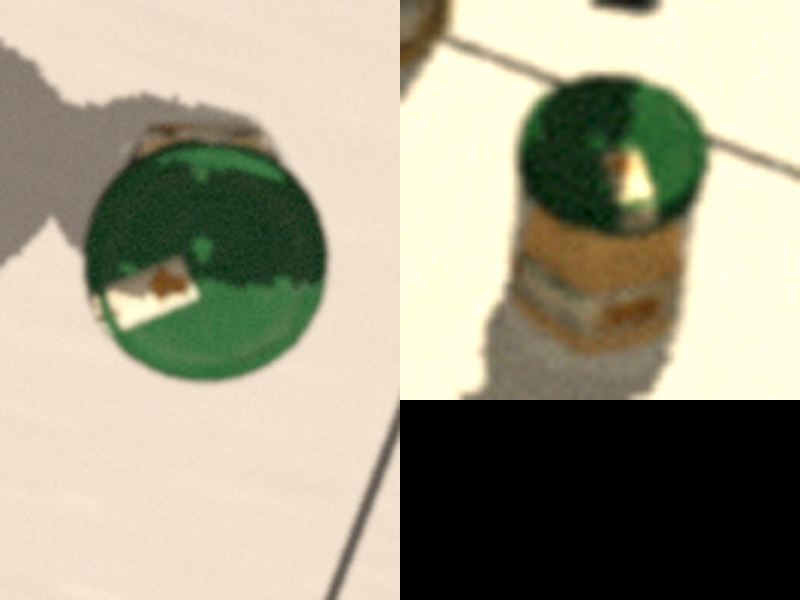

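The green lid centre reads (328.7,227.3), against a prediction of (328.8,229.8), so it's about 1 mm off. The body is hexagonal with a flat facing tool +x, so its corners lie along the closing line. I'll turn the gripper 30° so the pads close on flats.

Converted, 0.14 m / 0.75 = 0.1867, 0.003 m / 0.75 = 0.004, 0.525 rad / 4 = 0.1313.

Call:
inch_along --motion '[0.0019,0.004,0.0267,-0.0013,0.0015,0.045,1,0.0019,0.004,0.0667,-0.0013,0.0015,0.09,1,0.0019,0.004,0.1067,-0.0013,0.0015,0.1313,1,0.0019,0.004,0.1467,-0.0013,0.0015,0.1313,1,0.0019,0.004,0.1733,-0.0013,0.0015,0.1313,1,0.0019,0.004,0.1867,-0.0013,0.0015,0.1313,1,0.0019,0.004,0.1867,-0.0013,0.0015,0.1313,1]' --grip_force 40

```text
time: 10.55
eef_pos: [0.5584, -0.2152, 0.0457]
tcp_rot: [0.993, -0.121, -0.001, 0.001]
contact_force: [-0.1, 0.1, 0.2]
opening: 1.004
finger_force: 0.0
```

```bash
python3 -c "
from h import *
s=status.get_state();print(s['eef_pos'],s['contact_force'],R.from_quat(s['tcp_rot']).as_matrix()[:,2])"
```

```text
[ 0.55841248 -0.21515065  0.04574211] [-0.14607327  0.13357765  0.20730109] [-0.00143342 -0.00220959 -0.99999653]
```

Call:
inch_along --motion '[0,0,0,0,0,0,0,0,0,0,0,0,0,0,0,0,0,0,0,0,0,0,0,0,0,0,0,0,0,0,0,0,0,0,0,0,0,0,0,0,0,0]' --grip_force 40

```text
time: 11.3
eef_pos: [0.5594, -0.2159, 0.0477]
tcp_rot: [0.993, -0.121, 0.001, 0.002]
contact_force: [-0.6, 1.9, 5.9]
opening: 0.726
finger_force: 43.6
```

The opening is 62 mm, so the pads closed on the flats. I'll lift.

Converted, -0.16 m / 0.75 = -0.2133, -0.11 m / 0.75 = -0.1467.

Call:
inch_along --motion '[0,0,0,0,0,0,0,0,0,-0.0267,0,0,0,0,0,0,-0.08,0,0,0,0,0,0,-0.1467,0,0,0,0,0,0,-0.2133,0,0,0,0,0,0,-0.2133,0,0,0,0]' --grip_force 60

```text
time: 12.05
eef_pos: [0.5609, -0.2164, 0.2123]
tcp_rot: [0.993, -0.121, 0.005, 0.004]
contact_force: [0.1, -0.3, -2.6]
opening: 0.714
finger_force: 66.2
```

```bash
python3 - <<'E'
from h import *
for h in (.13,0.01):
  t=F-.003*bx+.008*by+(.048+h)*bz; print(t); go(t,RB)
E
```

```text
[0.57900006 0.01924453 0.19374469]
d [-0.0391 -0.2332  0.0167] rot [ 0.448 -0.126 -0.512]
[0.56454032 0.06939754 0.08569104]
d [-0.0663 -0.2791  0.1242] rot [ 0.448 -0.126 -0.512]
```

Converted, -0.233 m / 0.75 = -0.3107, -0.035 m / 0.75 = -0.0467, -0.14 rad / 4 = -0.035.

Call:
inch_along --motion '[-0.0067,-0.04,0,0.0125,-0.0038,-0.015,0,-0.0133,-0.0867,0,0.03,-0.0088,-0.035,0,-0.0227,-0.1333,0,0.05,-0.014,-0.0575,0,-0.032,-0.18,0.0027,0.07,-0.0198,-0.08,0,-0.04,-0.2267,0.008,0.0875,-0.0245,-0.1,0,-0.0467,-0.2733,0.016,0.105,-0.0295,-0.12,0,-0.0521,-0.3107,0.0223,0.112,-0.0315,-0.128,0,-0.0521,-0.3107,0.0223,0.112,-0.0315,-0.128,0,-0.0521,-0.3107,0.0223,0.112,-0.0315,-0.128,0]'

```text
time: 13.18
eef_pos: [0.5758, 0.0202, 0.1876]
tcp_rot: [0.965, 0.135, -0.036, -0.224]
contact_force: [0.5, -0.0, -2.7]
opening: 0.715
finger_force: 66.2
```

```bash
python3 - <<'E'
from h import *
for h in (.13,0.01):
  t=F-.003*bx+.008*by+(.048+h)*bz; go(t,RB)
o=np.zeros((480,800,3),np.uint8)
c=eyes.read_camera("wrist")
o[:360,:480]=cv2.resize(c["pixels"][:,:,::-1],(480,360));o[:300,480:]=cv2.resize(eyes.read_camera("scene")["pixels"][230:430,200:413,::-1],(320,300))
cv2.imwrite("pics/c7.png",o)
E
```

```text
d [ 0.0028 -0.0011 -0.0064] rot [-0.008  0.008 -0.005]
d [ 0.0038 -0.0002  0.1136] rot [-0.008  0.008 -0.005]
```

View pics/c7.png

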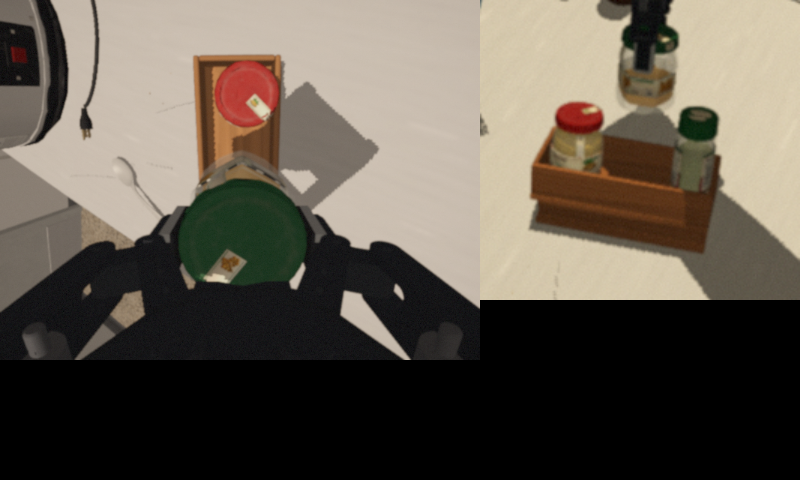

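The honey jar hangs straight above the middle slot: its lid is at (243,238), with the mustard lid at (248,94) beyond it. I'll descend.

Converted, 0.113 m / 0.75 = 0.1507, 0.107 m / 0.75 = 0.1427, -0.008 rad / 4 = -0.002.

Call:
inch_along --motion '[0.0047,-0.0013,0.0267,-0.002,0.002,-0.0013,0,0.0047,-0.0013,0.0667,-0.002,0.002,-0.0013,0,0.0051,-0.0013,0.1,-0.002,0.002,-0.0013,0,0.0051,0,0.1267,-0.002,0.002,-0.0013,0,0.0051,0,0.1427,-0.002,0.002,-0.0013,0,0.0051,0,0.1507,-0.002,0.002,-0.0013,0,0.0051,0,0.1507,-0.002,0.002,-0.0013,0]'

```text
time: 14.15
eef_pos: [0.5657, 0.0693, 0.0874]
tcp_rot: [0.965, 0.137, -0.03, -0.221]
contact_force: [0.4, -0.1, -2.4]
opening: 0.72
finger_force: 66.2
```

```bash
python3 - <<'E'
from h import *
go(F-.005*bx+.008*by+.051*bz,RB)
E
```

```text
d [-0.0011  0.0024  0.0088] rot [ 0.    -0.002  0.001]
```

Converted, 0.006 m / 0.75 = 0.008, 0.003 m / 0.75 = 0.004.

Call:
inch_along --motion '[-0.0013,0.0013,0.004,0,0,0,0,-0.0013,0.0027,0.008,0,0,0,0,-0.0013,0.0027,0.008,0,0,0,0]'

```text
time: 14.52
eef_pos: [0.5642, 0.0699, 0.0809]
tcp_rot: [0.965, 0.137, -0.031, -0.221]
contact_force: [-0.3, 0.7, -2.6]
opening: 0.718
finger_force: 66.2
```

Call:
inch_along --motion '[0,0,0.0027,0,0,0,0,0,0,0.004,0,0,0,0,0,0,0.004,0,0,0,0]'

```text
time: 14.9
eef_pos: [0.565, 0.0707, 0.0798]
tcp_rot: [0.965, 0.137, -0.029, -0.221]
contact_force: [-1.5, -3.5, 6.0]
opening: 0.724
finger_force: 66.7
```

```bash
python3 - <<'E'
from h import *
s=status.get_state();print(B.inv().apply(s["eef_pos"]-F)*1e3, B.inv().apply(s["contact_force"]))
E
```

```text
[-4.53869325  7.21963681 52.21152134] [-0.04086043  2.46251783  6.71234332]
```

It's on the floor. I'll nudge it 2 mm towards the low wall and then release.

Converted, 0.002 m / 0.75 = 0.0027, 0.001 m / 0.75 = 0.0013.

Call:
inch_along --motion '[0,0.0013,0,0,0,0,0,0,0.0027,0,0,0,0,0,0,0.0027,0,0,0,0,0.7,0,0.0027,0,0,0,0,0.73,0,0.0027,0,0,0,0,0.75,0,0.0027,0,0,0,0,0.78,0,0.0027,0,0,0,0,0.85,0,0.0027,0,0,0,0,1,0,0.0027,0,0,0,0,1,0,0.0027,0,0,0,0,1]' --grip_force 20

```text
time: 16.15
eef_pos: [0.5645, 0.0694, 0.0774]
tcp_rot: [0.965, 0.137, -0.03, -0.221]
contact_force: [0.1, -0.2, 0.4]
opening: 1.002
finger_force: 0.0
```

Call:
inch_along --motion '[0,0,-0.0133,0,0,0,1,0,0,-0.0533,0,0,0,1,0,0,-0.12,0,0,0,1,0,0.0267,-0.1867,0,0,0,1,0,0.08,-0.2267,0,0,0,1,0,0.1467,-0.24,0,0,0,1,0,0.1467,-0.24,0,0,0,1]'

```text
time: 17.02
eef_pos: [0.6138, -0.1044, 0.1912]
tcp_rot: [0.965, 0.135, -0.03, -0.221]
contact_force: [-0.3, -0.0, 0.3]
opening: 0.998
finger_force: 0.0
```

```bash
python3 - <<'E'
from h import *
o=np.zeros((600,800,3),np.uint8)
t=eyes.read_camera("top")["pixels"][:,:,::-1]; s=eyes.read_camera("scene")["pixels"][:,:,::-1]
o[:600,:400]=cv2.resize(t[185:335,145:245],(400,600),interpolation=cv2.INTER_CUBIC)
o[:300,400:]=cv2.resize(s[280:400,220:380],(400,300),interpolation=cv2.INTER_CUBIC)
o[300:,400:]=cv2.resize(s,(400,300))
cv2.imwrite("pics/c8.png",o)
E
```

```text
(no output)
```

View pics/c8.png

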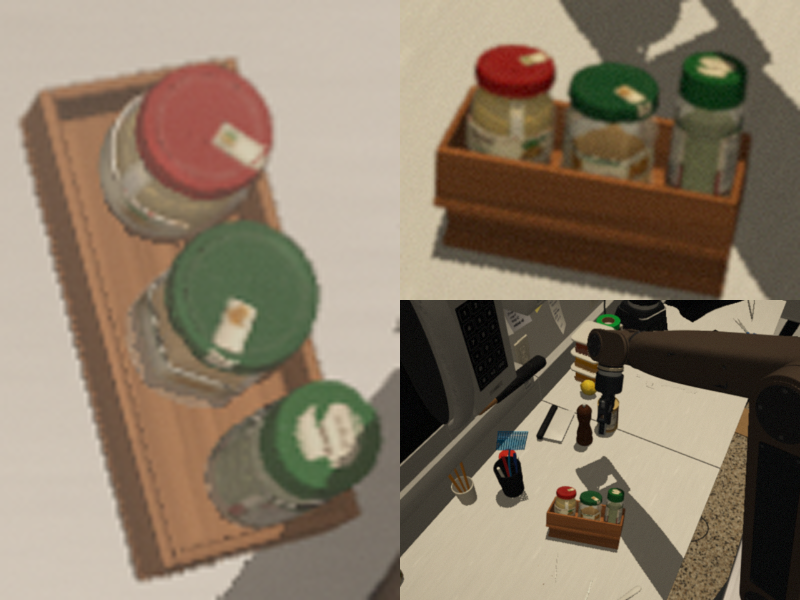

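All three jars stand side by side in the bin: red lid at (205,130), green lid at (245,297) and spice jar at (320,440) in the crop. The tin and mill are upright and the arm is clear.

```bash
python3 -c "
from plant import ctrl, eyes, status, job
print(status.get_state()['contact_force']);print(job.sign_off())"
```

```text
[-0.34665576  0.17346117  0.24008279]
the job is handed in; nothing more can be done
None
```

The job is handed in at about 17 s: both jars were set down, not dropped, and stand beside the spice jar in the bin, with the tin and pepper mill still upright and the robot touching nothing.

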